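# Set the bench magnifier for checking filigree

## Task

Get the bench magnifier ready for checking the filigree on the easel: tilt its arm, which has an orange handle, until the lens is parallel to the tile (within about 3 degrees) and stays so when you let go, without touching the lens or changing the easel. Set its light to the second level with the blank selector on the slanted console: first turn it anticlockwise all the way to its stop, then clockwise by two clicks. Leave everything else on the bench where it is.

Things in the scene. Friction and masses are not known exactly. Their poses are not given: they have to be found in the camera images.
- stand: magnifier stand, fixed to the bench: grey base 220 (x) x 160 (y) x 18 mm; origin at the centre of its underside, its x axis pointing away from the robot's side. Two posts on its far part carry the magnifier's hinge, two cheeks in the middle carry the easel.
- pivot (a point): centre of the arm's hinge, 90 mm towards +x of the stand's origin, 200 mm above the bench. Its frame turns with the arm, as do handle and lens_centre: y is the hinge axis (level, = the stand's y), -x points along the arm to lens and handle, z is the lens normal. Turns about y only, from 40 degrees above level (handle end up) to 48 below. Posts 12 mm thick rise to 215 mm on both sides of it.
- mag_arm: the magnifier's arm; origin and axes as pivot. The counterweighted friction hinge stays where it is let go; turning it takes about 0.7 N m (4 N at the handle). The arm flexes while it is pushed: when released it springs back against the push by about 3 to 6 degrees (0.05 to 0.1 rad), so push past the target, let go, check, correct.
- lens_centre (a point): centre of the round magnifying lens (white ring, clear glass, 102 mm across, 14 mm thick), 85 mm from the hinge along the arm; z is the lens normal. The lens edge is reached 136 mm from the hinge.
- lens: the lens with its ring; origin on the hinge (not at the lens centre), axes as pivot. Not to be touched.
- handle (a point): point on the axis of the arm's orange round handle, 180 mm from the hinge; the handle is 18 mm thick and runs along the arm's x axis from 137 to 215 mm from the hinge. Axes as pivot. Nothing stands beside it.
- tile (a point): centre of the upper face of the grey filigree tile (84 x 84 mm) clipped on the easel (100 x 100 mm plate) under the lens. x points up the slope, away from the robot's side, y along the stand's y, z is the normal of the tile. The easel leans 11 to 29 degrees, its robot-side edge lower, and is stiff; the lens is parallel to the tile when the two z axes agree.
- tile_edge (a point): middle of the lower (robot-side) edge of the tile's upper face, 42 mm from tile towards its -x.
- console: blue slanted light console, fixed to the bench: 124 (x) x 150 (y) mm, 32 mm tall in front and 118 mm behind; origin at the centre of its underside. Its grey top faces back to -x of the console and up: its normal leans 35 degrees (0.61 rad) from vertical towards the console's -x.
- selector_grip (a point): point on the axis of the blank selector, in its white bar grip, 35 mm out of the slanted panel. The bar is 64 x 14 mm and stands 11 to 46 mm out of the panel, on a black disc 64 mm across whose face is 11 mm out of the panel. x runs along the bar, y across it, z out of the panel along the turning axis. Room all round for the fingers.
- selector (a joint): angle of the selector (rad): 0 at its anticlockwise end stop, grows clockwise as seen facing the panel. It clicks into rest at the stop and at every 0.5 rad on from it: first click 0.5, second 1.0, third and last 1.5. Passing between clicks takes about 0.08 N m, and it snaps to the nearest click when let go.
- flux_pot: small red flux jar with yellow cap, 44 mm across, 35 mm tall; loose; origin at the centre of its underside. To be left alone.
- dish: red clay dish, 110 mm across, 22 mm tall; loose; origin at the centre of its underside. To be left alone.
- tweezers: dark steel tweezers lying flat, 145 mm long; loose; origin at the centre of its underside. To be left alone.
- pink_bottle: pink bottle, 66 mm across, 140 mm tall; loose; origin at the centre of its underside. To be left alone.
- beaker: clear beaker, 76 mm across, 70 mm tall; loose; origin at the centre of its underside. To be left alone.
- burnisher: red-handled brush lying flat, 170 mm long; loose; origin at the centre of its underside. To be left alone.
- spare_tile: spare grey plaster tile with silver wire loops, 80 x 55 x 12 mm, lying flat; loose; origin at the centre of its underside. To be left alone.

How it is judged:
By the outcome, as a careful person would: the job done as asked, in the order asked, and still so for the second after the job is handed in, with the robot touching nothing.
It also fails if it takes over 61 s, if anything falls off the work surface, if the arm or the gripper's body presses on something with over 40 N, if the wrist force passes 120 N, or if a joint passes its speed limit or range.

## Robot

A 7-joint arm with a two-finger parallel gripper is mounted at the origin on the work surface. World frame = base frame: x ahead of the robot, y to its left, z up, the work surface at z = 0. Lengths are in m, angles in rad, forces in N, time in s.
With the tool pointing down it reaches from about 0.4 to 0.85 m from the base axis. Payload 4.5 kg.
Tool frame: the origin (TCP) lies on the centre line of the jaws, within the pads' length; the fingertips stand ctrl.tip_reach ahead of it and the grasp point (between the pads) lies 6 mm ahead of it (ctrl.tip_reach is the distance from the TCP to the fingertips, in m); z points along the fingers, y is the line along which they close (so a half turn about z gives the same grasp; the last joint's range is limited). The gripper opens to 85 mm and grips with 20 to 120 N. Pads are 22 mm wide; open, the fingers measure 114 mm over their backs; the gripper's body (76 mm by 85 mm) begins 54 mm behind the grasp point. The pads swing forward as they close: fully open they stand 13 mm farther back than shut.
Start: joints at [-1.24, 0.689, -0.195, 1.565, 0.157, 0.902, -0.215], TCP at [0.183, 0.598, 0.256] pointing down, gripper open.
Joint ranges: [-3.01, 3.01], [-0.46, 2.08], [-1.47, 1.51], [0.13, 2.56], [-1, 4.14], [0.04, 2.09], [-2.66, 2.66]. Speed limits (rad/s): [2.57, 2.57, 3.14, 3.14, 3.14, 3.14, 3.14].

## Interface

Orientations are given as [roll, pitch, yaw] about the fixed x, y, z axes, in that order (R = Rz(yaw) Ry(pitch) Rx(roll)).
In Python, from cell import ctrl, get_image gives the robot as it stands (ctrl), with the cameras as plain functions.
- The arm moves only by the tool nudge_tcp, called after "Call:" by a JSON object that holds its "op" and its "data". Schema: {"type":"object","properties":{"deltas":{"type":"array","items":{"type":"object","properties":{"pos":{"type":"array","items":{"type":"number"},"minItems":3,"maxItems":3},"spin":{"type":"number"},"aperture":{"type":"number"}},"additionalProperties":false,"required":["aperture"]},"minItems":1,"maxItems":8},"only":{"type":"string"},"quiet":{"type":"boolean"},"lines":{"type":"string"}},"required":["deltas"],"additionalProperties":false}. deltas is a list of rows, 1 to 8 of them, each an object with the fields pos (a list: dx, dy, dz in shares of the most that a row can go, 1 being 62.5 mm), spin (a turn about the tool's z in units of 0.05 rad), aperture (the finger opening in m); a field left out counts as zero (the opening has to be given); each row shifts and turns the commanded pose from where the row before left it, along the tool's axes as they then stand; what a row does not reach is not made up. A row lasts 1/8 s, in which the tool goes at most 0.0625 m and 0.188 rad, less where a joint would pass 70% of its speed; a pose out of reach is approached as far as the arm can. The fingers move at their own pace and stop on an object; the grip force is fixed at half the most. Time passes only in rows, so rows that do not move let the fingers close. The tool returns the time, the measured TCP pose, the force, the opening and the grip force at its end. only (a regular expression) keeps the lines of the reply that match it, lines (a string "A,B") keeps lines A to B, and quiet returns only ok. Input that does not fit is refused with a message, and nothing moves.
- ctrl.get_obs(): the state, without advancing time (a new reading comes with each control period).
- get_image(name): name is "scene" or "top" or "wrist"; returns a dict with "image" (480x640x3 uint8, blue, green, red), "intrinsics" (3x3 intrinsics, pixels), "R" (3x3) and "t" (3): a world point X has camera coordinates R X + t. Camera axes: x right, y down, z forward; pixel columns grow to the right and rows downward; lengths in m; the calibration is good to about 2 mm. A picture is of the moment at which its call begins. There is no depth.
- ctrl.hand_in(): hands the job in; it is judged then, once.
The state is a dict: "time_s": time; "joint_pos": joint angles; "qvel": joint speeds; "joint_torque": joint torques, N m; "eef_pos": TCP position; "ee_rot": TCP orientation; "contact_force": force on the tool from outside, world axes, zero at the start; "moment": the same for the moment, N m; "gripper_width": finger opening in m; "grasp_force": force on a finger pad.
Only numpy, scipy, OpenCV 4.12 (cv2) and the standard library are available. Lean on these libraries where they do the work, as an engineer would, in place of code of your own. Each camera call takes 0.05 s, during which the arm holds its last target. There are 200 camera calls.

## Working session

There is one attempt and no reset: what is moved stays moved. The work goes in short steps, Python scripts to look and compute and a tool call to move; the robot and the scene stay as the last step left them, time stands still between calls to the robot, and variables do not carry over. Pictures are saved under pics/ and viewed, at most 10 in all, crops included, and the job is handed in when it is done.

```bash
ls; mkdir -p pics
```

Run:
```python
from cell import ctrl, get_image
import cv2,json,numpy as np
for n in ["scene","top","wrist"]:
    d=get_image(n); cv2.imwrite(f"pics/{n}0.png",d["image"])
    np.savez(f"{n}0.npz",K=d["intrinsics"],R=d["R"],t=d["t"])
    print(n,np.round(d["intrinsics"],1).tolist(),np.round(d["R"],3).tolist(),np.round(d["t"],3).tolist())
o=ctrl.get_obs();print(o, ctrl.tip_reach)
```

```text
cell.py
pics
scene [[538.4, 0.0, 318.5], [0.0, 538.4, 242.0], [0.0, 0.0, 1.0]] [[-0.739, 0.673, -0.006], [0.566, 0.616, -0.548], [-0.365, -0.409, -0.837]] [0.355, -0.188, 1.509]
top [[480.5, 0.0, 315.9], [0.0, 480.5, 231.6], [0.0, 0.0, 1.0]] [[0.019, -1.0, 0.013], [-0.991, -0.021, -0.133], [0.134, -0.01, -0.991]] [-0.026, 0.492, 1.39]
wrist [[425.8, 0.0, 316.3], [0.0, 425.8, 239.7], [0.0, 0.0, 1.0]] [[0.293, 0.956, -0.002], [0.907, -0.277, 0.317], [0.302, -0.094, -0.949]] [-0.625, -0.04, 0.38]
{'time_s': 0.15, 'joint_pos': array([-1.24022673,  0.68979742, -0.19455179,  1.56608027,  0.15729319,
        0.90251209, -0.21510199]), 'qvel': array([-0.0006961 , -0.00286964,  0.00033598, -0.00297123,  0.00045262,
        0.00070504, -0.00015025]), 'joint_torque': array([-1.68059614e-03, -5.39933610e+01, -1.26839183e+00, -1.58718753e+01,
        9.26790002e-03,  6.46158864e-03,  1.34245715e-05]), 'eef_pos': array([0.18265683, 0.59724039, 0.25567169]), 'ee_rot': array([-3.14018824e+00,  8.32475469e-05,  2.84489803e+00]), 'contact_force': array([-0.22666984,  0.03819319, -0.28840219]), 'moment': array([-0.03302757,  0.03753037, -0.04321077]), 'grasp_force': 0.0, 'gripper_width': 0.08545226950227192} 0.025
```

View pics/scene0.png

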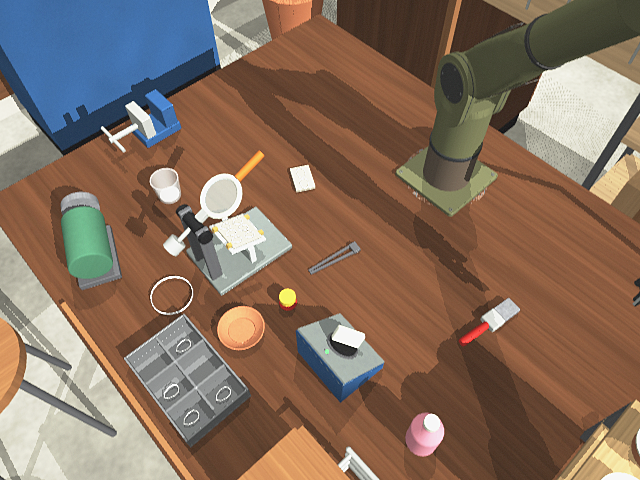

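View pics/top0.png

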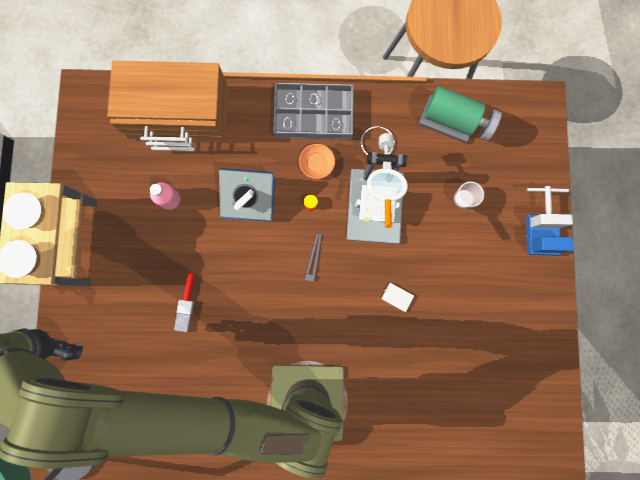

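Scene: lens at about (221,197), handle end (260,155), arm tilted up, easel about (238,232), console (340,355) with white bar (348,337). Top: stand base (375,205), console (246,195). I'll make enlarged crops to pick points.

Run:
```python
import cv2,numpy as np
s=cv2.imread("pics/scene0.png");t=cv2.imread("pics/top0.png")
def crop(im,x0,y0,x1,y1,k,g=20):
    c=cv2.resize(im[y0:y1,x0:x1],None,fx=k,fy=k,interpolation=cv2.INTER_CUBIC)
    for x in range(-(-x0//g)*g,x1,g): cv2.line(c,(int((x-x0+.5)*k),0),(int((x-x0+.5)*k),6),(0,255,255),1);cv2.putText(c,str(x),(int((x-x0)*k)-8,16),0,.35,(0,255,255),1)
    for y in range(-(-y0//g)*g,y1,g): cv2.line(c,(0,int((y-y0+.5)*k)),(6,int((y-y0+.5)*k)),(0,255,255),1);cv2.putText(c,str(y),(8,int((y-y0+.5)*k)+4),0,.35,(0,255,255),1)
    return c
def comp(l,name):
    h=max(a.shape[0] for a in l);o=np.hstack([cv2.copyMakeBorder(a,0,h-a.shape[0],0,4,0) for a in l]);print(o.shape);cv2.imwrite(name,o)
comp([crop(s,160,145,300,295,3.7),crop(t,342,120,410,250,4)],"pics/c1.png")
comp([crop(s,290,305,390,405,4),crop(t,210,160,280,225,5.5,10)],"pics/c2.png")
```

```text
(555, 798, 3)
(400, 793, 3)
```

View pics/c1.png

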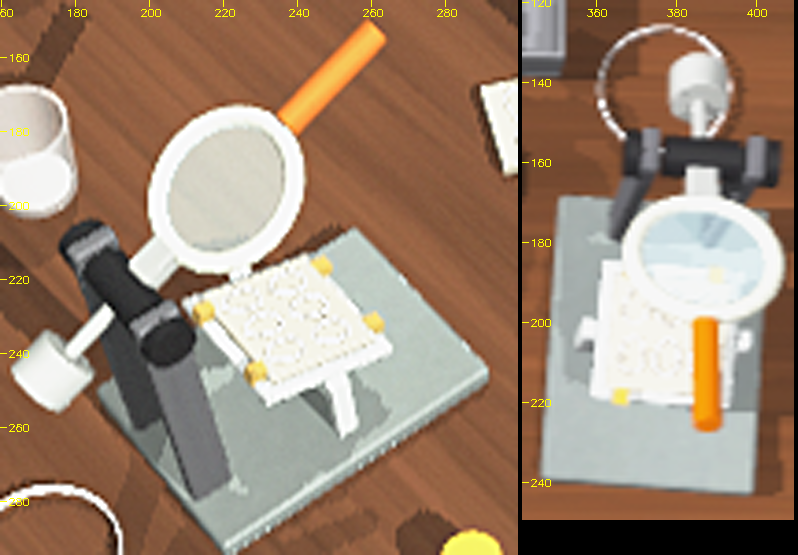

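View pics/c2.png

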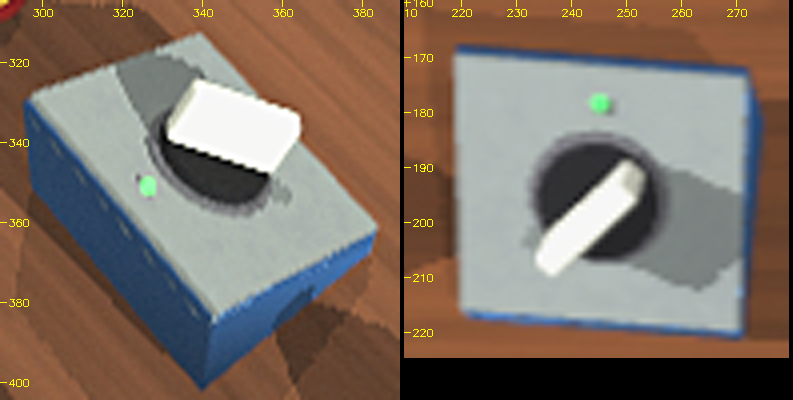

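Create h.py:
```python
import numpy as np,cv2
from scipy.optimize import least_squares
def cam(n):
    d=np.load(n+".npz");return d["K"],d["R"],d["t"]
def proj(c,X):
    K,R,t=c;x=(np.atleast_2d(X)@R.T+t)@K.T;return x[:,:2]/x[:,2:]
def tri(obs):
    "obs: list of (cam,(u,v)); returns point, rms px"
    f=lambda X:np.concatenate([proj(c,X)[0]-p for c,p in obs])
    r=least_squares(f,[0.5,0,0.1]);return r.x,np.sqrt(np.mean(r.fun**2))
def plane(c,p,z):
    "pixel -> world point at height z"
    K,R,t=c;d=R.T@np.linalg.solve(K,[*p,1]);o=-R.T@t;return o+d*(z-o[2])/d[2]
```

Run:
```python
from h import *
np.set_printoptions(precision=4,suppress=True)
S,T=cam("scene0"),cam("top0")
sc=lambda x,y:(x/3.7+159.5,y/3.7+144.5); tp=lambda x,y:((x-522)/4+341.5,y/4+119.5)
sk=lambda x,y:(x/4+289.5,y/4+304.5); tk=lambda x,y:((x-404)/5.5+209.5,y/5.5+159.5)
P={"hand_end":((376,30),(707,427)),"hand_root":((290,122),(706,320)),
"easel_lo_+y":((390,345),(590,397)),"easel_lo_-y":((310,255),(730,404)),"easel_hi_+y":((268,402),(603,262)),
"hinge+y":((168,338),(630,155)),"hinge-y":((88,240),(775,162)),
"base near +y":((487,372),(542,480)),"base near -y":((352,228),(752,492)),"base far +y":((228,548),(560,197)),"lens c":((226,189),(703,258))}
for k,(a,b) in P.items(): print(k,*tri([(S,sc(*a)),(T,tp(*b))]))
C={"far+y":((215,318),(456,45)),"far-y":((28,97),(747,72)),"near-y":((200,33),(742,335)),"near+y":((378,228),(462,315)),"led":((148,186),(600,104)),"bar end+y":((300,118),(548,275)),"bar end-y":((190,85),(630,163))}
for k,(a,b) in C.items(): print(k,*tri([(S,sk(*a)),(T,tk(*b))]))
print("pot",plane(T,(310,201),.035),"dish",plane(T,(317,161),.02),"beaker",plane(T,(470,190),.07),"tweez",plane(T,(314,258),0),"pink",plane(T,(155,188),.14))
```

```text
hand_end [ 0.4747 -0.1877  0.2903] 0.17608446761637273
hand_root [ 0.5445 -0.1894  0.2623] 0.6376419193184049
easel_lo_+y [ 0.529  -0.1393  0.0652] 0.2855699890183625
easel_lo_-y [ 0.5234 -0.2385  0.0619] 0.740252124537786
easel_hi_+y [ 0.623  -0.1446  0.0896] 0.008844762848294323
hinge+y [ 0.6701 -0.1508  0.203 ] 0.2654062248004426
hinge-y [ 0.665  -0.2451  0.2012] 0.719583471075503
base near +y [ 0.4741 -0.1091  0.0093] 0.23558699705157224
base near -y [ 0.4674 -0.2659  0.0147] 0.1442236631558482
base far +y [ 0.6899 -0.1183  0.0143] 0.28434428147181456
lens c [ 0.5919 -0.1931  0.2359] 0.15245264302582323
far+y [0.6552 0.2643 0.1197] 0.5162346209674242
far-y [0.6454 0.1136 0.1196] 0.19146653663037821
near-y [0.5227 0.1188 0.0322] 0.08691859274150435
near+y [0.5311 0.2698 0.0309] 0.06682532021047294
led [0.6295 0.1894 0.1096] 0.11000778886938521
bar end+y [0.5415 0.2134 0.1003] 0.03562901771471134
bar end-y [0.5879 0.1718 0.1447] 1.1988814205664962
pot [0.5836 0.0039 0.035 ] dish [ 0.7112 -0.0148  0.02  ] beaker [ 0.6197 -0.4643  0.07  ] tweez [ 0.4164 -0.0117  0.    ] pink [0.5897 0.4317 0.14  ]
```

Careful with the scale: shifts go in shares of 62.5 mm and turns go in units of 0.05 rad. That gives: -0.015 m is -0.24, 0.188 rad is 3.76.

Call:
{"op": "nudge_tcp", "data": {"deltas": [{"pos": [0, 0, -0.24], "spin": 3.76, "aperture": 0}, {"pos": [0, 0, -0.24], "spin": 3.76, "aperture": 0}, {"pos": [0, 0, -0.24], "spin": 3.76, "aperture": 0}, {"pos": [0, 0, -0.24], "spin": 3.76, "aperture": 0}, {"pos": [0, 0, -0.24], "spin": 3.76, "aperture": 0}, {"pos": [0, 0, -0.24], "spin": 3.76, "aperture": 0}, {"pos": [0, 0, -0.24], "spin": 3.76, "aperture": 0}]}}

```text
time_s: 1.02
eef_pos: [0.1826, 0.5974, 0.3614]
ee_rot: [-3.141, 0.001, 1.526]
contact_force: [0.3, 0.2, 0.4]
gripper_width: 0.0001
grasp_force: 0.0
```

Call:
{"op": "nudge_tcp", "data": {"deltas": [{"pos": [-0.64, 0.72, 0], "aperture": 0}, {"pos": [-0.64, 0.72, 0], "aperture": 0}, {"pos": [-0.64, 0.72, 0], "aperture": 0}, {"pos": [-0.64, 0.72, 0], "aperture": 0}, {"pos": [-0.64, 0.72, 0], "aperture": 0}, {"pos": [-0.64, 0.72, 0], "aperture": 0}, {"pos": [-0.64, 0.72, 0], "aperture": 0}, {"pos": [-0.72, 0.56, 0], "aperture": 0}]}}

```text
time_s: 2.02
eef_pos: [0.5214, 0.2581, 0.3609]
ee_rot: [3.142, -0.0, 1.532]
contact_force: [0.2, -0.1, -0.4]
gripper_width: 0.0
grasp_force: 0.0
```

Call:
{"op": "nudge_tcp", "data": {"deltas": [{"pos": [-0.96, 0.064, 0], "aperture": 0}, {"pos": [-0.96, 0.064, 0], "aperture": 0}, {"pos": [-0.88, 0.064, 0], "aperture": 0}, {"pos": [-0.88, 0.064, 0], "aperture": 0}, {"pos": [-0.48, 0.064, 0], "aperture": 0}, {"aperture": 0}]}}

```text
time_s: 2.78
eef_pos: [0.5297, -0.0043, 0.3612]
ee_rot: [-3.141, 0.001, 1.527]
contact_force: [-0.1, 0.3, 0.2]
gripper_width: 0.0002
grasp_force: 0.0
```

Run:
```python
from cell import ctrl, get_image
import cv2,numpy as np
n="wrist";d=get_image(n);cv2.imwrite("pics/wA.png",d["image"]);np.savez("wA.npz",K=d["intrinsics"],R=d["R"],t=d["t"])
```

```text
(no output)
```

View pics/wA.png

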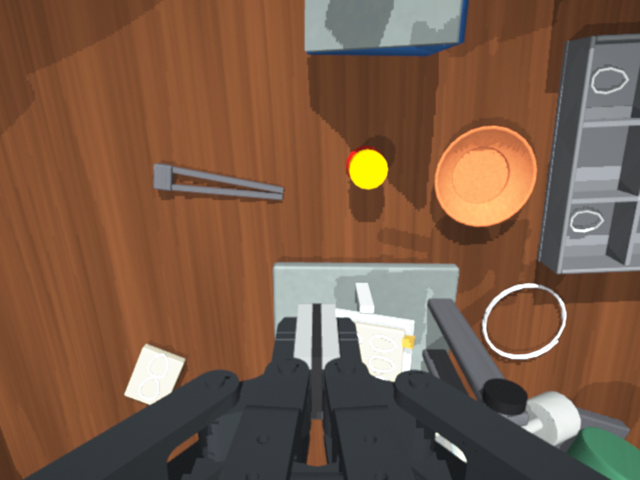

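The fingers hide the easel: only its upper right corner shows at about (412,340), with the stand base spanning (275–458, 263+). I'll move the hand towards the robot so the easel comes out to the right.

Converted, -0.05 m is -0.8, -0.03 m is -0.48.

Call:
{"op": "nudge_tcp", "data": {"deltas": [{"pos": [-0.32, -0.8, 0], "aperture": 0}, {"pos": [-0.32, -0.8, 0], "aperture": 0}, {"pos": [0, -0.48, 0], "aperture": 0}, {"aperture": 0}]}}

```text
time_s: 3.32
eef_pos: [0.3965, -0.0345, 0.3613]
ee_rot: [-3.14, -0.001, 1.535]
contact_force: [0.9, 0.1, 0.7]
gripper_width: -0.0002
grasp_force: 0.0
```

Create snap.py:
```python
import sys,cv2,numpy as np
from cell import ctrl, get_image
cam,n=sys.argv[1:3];d=get_image(cam);cv2.imwrite(f"pics/{n}.png",d["image"]);np.savez(n+".npz",K=d["intrinsics"],R=d["R"],t=d["t"])
```

```bash
python3 snap.py wrist wB
```

Run:
```python
import cv2
i=cv2.imread("pics/wB.png")[200:440,380:640]
cv2.imwrite("pics/wBc.png",cv2.resize(i,None,fx=2.5,fy=2.5,interpolation=cv2.INTER_CUBIC))
```

```text
(no output)
```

View pics/wBc.png

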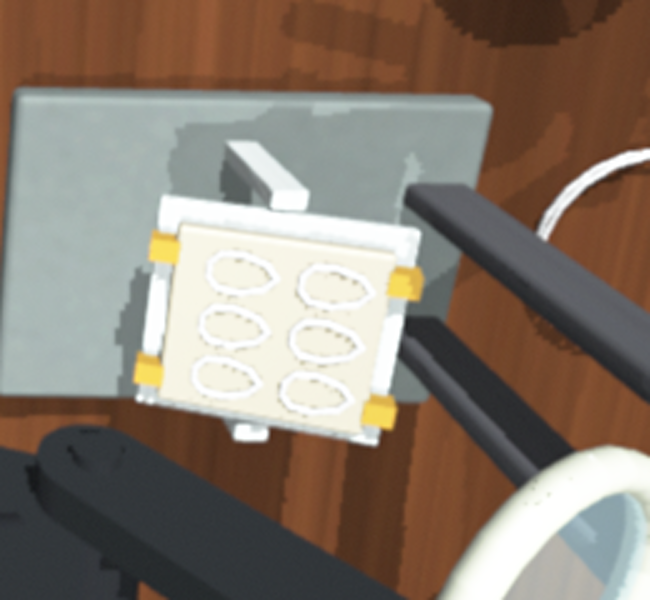

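Create fit.py:
```python
from h import *
np.set_printoptions(precision=4,suppress=True)
S,T,B=cam("scene0"),cam("top0"),cam("wB")
sc=lambda x,y:(x/3.7+159.5,y/3.7+144.5); tp=lambda x,y:((x-522)/4+341.5,y/4+119.5); wb=lambda x,y:(x/2.5+379.5,y/2.5+199.5)
def sq(p,h,d):
    x,y,z,yaw,a=p[:5];c,s=np.cos(yaw),np.sin(yaw)
    ex=np.array([c*np.cos(a),s*np.cos(a),np.sin(a)]);ey=np.array([-s,c,0]);n=np.cross(ex,ey)
    o=np.array([x,y,z])+d*n
    return np.array([o-h*ex+h*ey,o-h*ex-h*ey,o+h*ex+h*ey,o+h*ex-h*ey])  # lo+,lo-,hi+,hi-
tile=[(181,224),(160,400),(397,254),(372,433)]
pl_S=[(390,345),(310,255),(268,402),(185,303)];pl_T=[(590,397),(730,404),(603,262)]
def fun(p,use):
    r=[]
    if "B" in use: r+=list((proj(B,sq(p,.042,p[5]))-[wb(*q) for q in tile]).ravel())
    if "P" in use: r+=list((proj(B,sq(p,.05,0))[:1]-[wb(166,197)]).ravel())+list((proj(B,sq(p,.05,0))[2:3]-[wb(419,230)]).ravel())
    if "S" in use: r+=list((proj(S,sq(p,.05,0))-[sc(*q) for q in pl_S]).ravel())
    if "T" in use: r+=list((proj(T,sq(p,.05,0))[:3]-[tp(*q) for q in pl_T]).ravel())
    return np.array(r+[(p[5]-.006)/.003])
for use in ["B","BP","ST","BS","BPST"]:
    r=least_squares(fun,[.575,-.19,.078,-.043,.27,.006],args=(use,));print(use,r.x[:3],"yaw",r.x[3],"lean deg",np.degrees(r.x[4]),"d",r.x[5],"rms",np.sqrt(np.mean(r.fun**2)))
```

```bash
python3 fit.py
```

```text
B [ 0.5736 -0.1913  0.078 ] yaw -0.023589982392966613 lean deg 18.597411657104107 d 0.005999999966000034 rms 0.7900207344260747
BP [ 0.576  -0.1932  0.0719] yaw -0.028268292074570205 lean deg 18.819902597819635 d 0.008906817765977473 rms 0.9026013881397624
ST [ 0.5731 -0.1915  0.0764] yaw -0.0494721837631304 lean deg 16.891547632954666 d 0.006 rms 0.5534491385212058
BS [ 0.5733 -0.1906  0.078 ] yaw -0.03283355939936941 lean deg 17.5653215295798 d 0.00700382066243928 rms 0.797736902888977
BPST [ 0.5738 -0.1912  0.0764] yaw -0.037444045658093124 lean deg 17.363048258937823 d 0.007699660459242693 rms 0.8201132890616729
```

Tile corners found; the lean fits to about 17.4° (±1) at (0.574,-0.191,0.08), consistent with the stated range. Now I'll push the handle down from above.

Call:
{"op": "nudge_tcp", "data": {"deltas": [{"pos": [-0.8, 0.544, 0], "aperture": 0}, {"pos": [-0.8, 0.544, 0], "aperture": 0}, {"pos": [-0.8, 0.52, 0], "aperture": 0}, {"aperture": 0}, {"pos": [0, 0, 0.48], "aperture": 0}, {"aperture": 0}]}}

```text
time_s: 4.12
eef_pos: [0.4929, -0.1877, 0.3294]
ee_rot: [-3.137, -0.002, 1.535]
contact_force: [-0.3, 0.1, 0.4]
gripper_width: 0.0
grasp_force: 0.0
```

Call:
{"op": "nudge_tcp", "data": {"deltas": [{"pos": [0, 0, 0.48], "aperture": 0}, {"pos": [0, 0, 0.48], "aperture": 0}, {"pos": [0, 0, 0.48], "aperture": 0}, {"pos": [0, 0, 0.48], "aperture": 0}, {"pos": [0, 0, 0.32], "aperture": 0}, {"pos": [0, 0, 0.208], "aperture": 0}, {"aperture": 0}]}}

```text
time_s: 5.0
eef_pos: [0.4942, -0.1893, 0.1785]
ee_rot: [3.141, -0.0, 1.533]
contact_force: [1.3, 1.3, 4.2]
gripper_width: 0.0001
grasp_force: 1.7
```

Converted, -0.06 m is -0.96, -0.05 m is -0.8.

Call:
{"op": "nudge_tcp", "data": {"deltas": [{"pos": [0, 0, -0.8], "aperture": 0}, {"pos": [0, 0, -0.96], "aperture": 0}, {"pos": [0.8, -0.56, -0.96], "aperture": 0}, {"pos": [0.8, -0.56, 0], "aperture": 0}, {"pos": [0.8, -0.48, 0], "aperture": 0}, {"aperture": 0}]}}

```text
time_s: 5.75
eef_pos: [0.405, -0.046, 0.3324]
ee_rot: [-3.138, -0.002, 1.54]
contact_force: [0.5, -0.7, 0.2]
gripper_width: -0.0002
grasp_force: 0.0
```

```bash
python3 snap.py wrist wC;python3 snap.py scene sC; python3 snap.py top tC
```

Run:
```python
import cv2,numpy as np
a=cv2.imread("pics/wC.png")[200:480,340:640];b=cv2.imread("pics/sC.png")[140:300,155:300]
a=cv2.resize(a,None,fx=1.9,fy=1.9,interpolation=cv2.INTER_CUBIC);b=cv2.resize(b,None,fx=1.5,fy=1.5,interpolation=cv2.INTER_CUBIC)
o=np.zeros((532,800,3),np.uint8);o[:,:570]=a[:532];o[:b.shape[0],575:575+b.shape[1]]=b;cv2.imwrite("pics/c3.png",o)
```

```text
(no output)
```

View pics/c3.png

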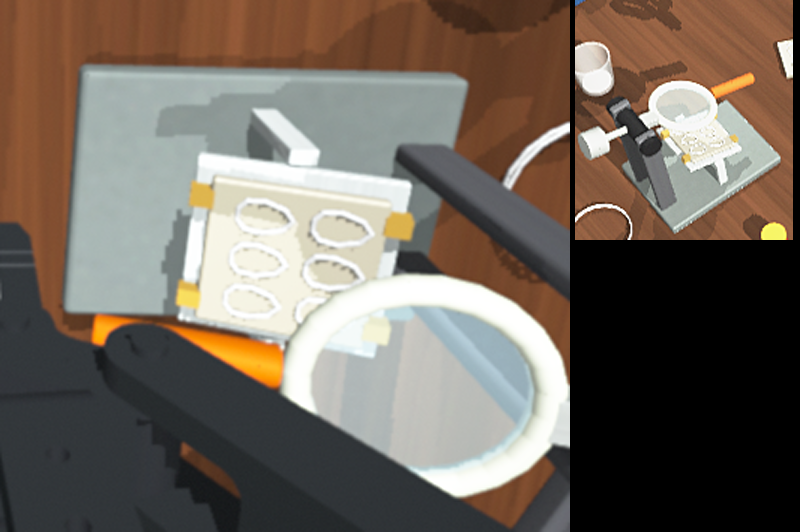

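Create ang.py:
```python
import sys
from h import *
S,T=cam("scene0"),cam("top0")
ex=np.array([np.cos(-.043),np.sin(-.043),0]);piv=np.array([.5807,-.1922,0])+.09*ex+[0,0,.2]
def mask(f,box):
    im=cv2.imread(f"pics/{f}.png");h=cv2.cvtColor(im,cv2.COLOR_BGR2HSV)
    m=cv2.inRange(h,(8,190,150),(22,255,255));k=np.zeros_like(m);x0,y0,x1,y1=box;k[y0:y1,x0:x1]=m[y0:y1,x0:x1]
    n,l,st,c=cv2.connectedComponentsWithStats(k);i=1+st[1:,4].argmax();return l==i,c[i],st[i,4]
for s,t in [("scene0","top0"),("sC","tC")]+[a.split(",") for a in sys.argv[1:]]:
    M,cs,ns=mask(s,(200,140,300,240));N,ct,nt=mask(t,(360,180,410,260))
    P,e=tri([(S,cs),(T,ct)]);d=(piv-P)@ex
    print(s,"P",P.round(4),"e",round(e,2),"r",round(np.hypot(d,P[2]-.2),4),"theta up",np.degrees(np.arctan2(P[2]-.2,d)).round(2),ns,nt)
    # axis-direction + position fit from predicted ends vs extreme mask points
    def pr(p):
        th=p[0];a=-ex*np.cos(th)+np.array([0,0,np.sin(th)])
        X=piv+[p[1],p[2],p[3]]+np.array([[.176]]+[[q] for q in(.137,.215)])*a
        return X
    def f(p):
        X=pr(p);r=[]
        for C,K in((S,M),(T,N)):
            u=proj(C,X);yx=np.argwhere(K);q=yx[:,::-1].astype(float);c=q.mean(0);v=np.linalg.svd(q-c,full_matrices=False)[2][0]
            dd=u[1]-u[2];dd/=np.linalg.norm(dd);r+=list(u[0]-c)+[40*(dd[0]*v[1]-dd[1]*v[0])]
        return np.array(r+list(np.array(p[1:4])/.001))
    r=least_squares(f,[.3,0,0,0]) if P[2]>.2 else least_squares(f,[-.3,0,0,0]);print("   fit theta",np.degrees(r.x[0]).round(2),"piv off mm",(r.x[1:]*1e3).round(2),"res",r.fun.round(2))
```

```bash
python3 ang.py
```

```text
scene0 P [ 0.512  -0.1926  0.2699] e 0.89 r 0.1734 theta up 23.77 59 165
   fit theta 27.18 piv off mm [-0.29  0.21 -0.6 ] res [ 0.89 -1.49 -5.27  0.24 -2.43 -0.89 -0.29  0.21 -0.6 ]
sC P [ 0.5056 -0.2013  0.1283] e 1.67 r 0.1796 theta up -23.53 23 77
   fit theta -23.62 piv off mm [-0.66 -2.34  0.91] res [ 3.54  2.99 -5.78 -1.56 -3.08  0.32 -0.66 -2.34  0.91]
```

Run:
```python
import cv2
for f,pts in [("scene0",[(250,165),(254,166),(248,163),(245,160)]),("top0",[(387,213),(384,213),(391,213)])]:
    h=cv2.cvtColor(cv2.imread(f"pics/{f}.png"),cv2.COLOR_BGR2HSV);b=cv2.imread(f"pics/{f}.png")
    for x,y in pts: print(f,x,y,h[y,x],b[y,x])
print([cv2.cvtColor(cv2.imread("pics/sC.png"),cv2.COLOR_BGR2HSV)[y,x].tolist() for x,y in[(262,198),(266,197),(240,155)]])
```

```bash
sed -i 's/(8,190,150),(22,255,255)/(8,165,170),(24,255,255)/' ang.py; python3 ang.py
```

```text
scene0 250 165 [ 21 165 247] [ 87 198 247]
scene0 254 166 [ 12 193 234] [ 57 128 234]
scene0 248 163 [ 16 183 251] [ 71 167 251]
scene0 245 160 [ 10 139 152] [ 69  98 152]
top0 387 213 [ 19 245 247] [ 10 162 247]
top0 384 213 [ 14  68 244] [179 210 244]
top0 391 213 [ 12 129 201] [ 99 139 201]
[[16, 185, 251], [14, 195, 253], [11, 137, 147]]
scene0 P [ 0.509  -0.1899  0.2728] e 0.07 r 0.1774 theta up 24.24 267 169
   fit theta 24.22 piv off mm [-0.32 -0.17  0.14] res [-0.08  0.53 -0.29 -0.17 -0.42 -0.69 -0.32 -0.17  0.14]
sC P [ 0.4961 -0.1882  0.1551] e 0.27 r 0.1803 theta up -14.42 232 145
   fit theta -14.27 piv off mm [-0.9   0.28 -0.04] res [-1.52  0.21  0.86 -0.13 -0.95 -1.32 -0.9   0.28 -0.04]
```

Create seg.py:
```python
import cv2,numpy as np
im=cv2.imread("pics/wB.png");h=cv2.cvtColor(im,cv2.COLOR_BGR2HSV)
for y in range(282,304,1): print(y,h[y,500].tolist(),h[y,460].tolist())
print([ (x,h[330,x].tolist()) for x in range(436,456)])
```

```bash
python3 seg.py
```

```text
282 [90, 1, 255] [90, 1, 255]
283 [83, 4, 251] [90, 1, 254]
284 [87, 10, 220] [90, 1, 254]
285 [86, 8, 226] [90, 1, 254]
286 [83, 4, 249] [90, 1, 254]
287 [90, 1, 255] [90, 3, 249]
288 [90, 1, 255] [90, 5, 240]
289 [90, 1, 254] [43, 8, 228]
290 [90, 1, 254] [27, 20, 229]
291 [90, 1, 254] [28, 14, 249]
292 [90, 1, 254] [26, 8, 254]
293 [90, 4, 250] [27, 11, 251]
294 [83, 4, 239] [26, 15, 248]
295 [30, 11, 224] [26, 16, 248]
296 [25, 20, 237] [26, 16, 248]
297 [30, 9, 253] [26, 16, 248]
298 [30, 8, 253] [26, 15, 248]
299 [25, 13, 250] [26, 16, 248]
300 [26, 16, 248] [26, 16, 248]
301 [24, 16, 248] [26, 16, 248]
302 [24, 16, 248] [26, 16, 248]
303 [25, 17, 248] [26, 16, 248]
[(436, [87, 18, 126]), (437, [87, 15, 151]), (438, [90, 7, 230]), (439, [0, 0, 255]), (440, [90, 1, 255]), (441, [90, 1, 254]), (442, [90, 1, 254]), (443, [90, 1, 254]), (444, [90, 1, 255]), (445, [98, 4, 252]), (446, [32, 16, 212]), (447, [25, 29, 229]), (448, [27, 19, 247]), (449, [26, 17, 248]), (450, [26, 18, 247]), (451, [26, 17, 247]), (452, [26, 17, 247]), (453, [26, 15, 247]), (454, [26, 17, 247]), (455, [26, 17, 247])]
```

Create seg.py:
```python
from h import *
np.set_printoptions(precision=3,suppress=True)
def quad(f,box,lo,hi,it):
    im=cv2.imread(f"pics/{f}.png");x0,y0,x1,y1=box;k=8
    m=cv2.inRange(cv2.cvtColor(im,cv2.COLOR_BGR2HSV),lo,hi);z=np.zeros_like(m);z[y0:y1,x0:x1]=m[y0:y1,x0:x1]
    z=cv2.morphologyEx(z,cv2.MORPH_CLOSE,np.ones((it,it)))
    z=cv2.morphologyEx(z,cv2.MORPH_OPEN,np.ones((5,5)))
    c=max(cv2.findContours(z,cv2.RETR_EXTERNAL,cv2.CHAIN_APPROX_NONE)[0],key=cv2.contourArea)[:,0].astype(np.float32)
    hull=cv2.convexHull(c)[:,0]
    e=1
    while len(q:=cv2.approxPolyDP(hull[:,None],e,True)[:,0])>4: e+=.25
    L=[];med=[]
    for i in range(4):
        a,b=q[i],q[(i+1)%4];d=(b-a);n=np.linalg.norm(d);d/=n;s=(c-a)@d;t=(c-a)@[-d[1],d[0]]
        p=c[(s>.12*n)&(s<.88*n)&(abs(t)<4)]
        l=cv2.fitLine(p,cv2.DIST_HUBER,0,.01,.01).ravel();L.append(l)
    out=[]
    for i in range(4):
        l,m2=L[i-1],L[i];A=np.array([[l[0],-m2[0]],[l[1],-m2[1]]]);s=np.linalg.solve(A,m2[2:]-l[2:])[0];out.append(l[2:]+s*l[:2])
    o=np.array(out);c0=o.mean(0);return c0+(o-c0)*(1+.5/np.linalg.norm(o-c0,axis=1,keepdims=True)),cv2.contourArea(c)
if __name__=="__main__":
    q,a=quad("wB",(430,270,560,400),(18,7,205),(36,60,255),7);print(q,a,"hand picks",[(x/2.5+379.5,y/2.5+199.5) for x,y in [(181,224),(160,400),(397,254),(372,433)]])
    B,S=cam("wB"),cam("scene0")
    # order lo+,lo-,hi+,hi- by nearest to hand picks
    hp=np.array([(x/2.5+379.5,y/2.5+199.5) for x,y in [(181,224),(160,400),(397,254),(372,433)]])
    q=np.array([q[np.linalg.norm(q-h,axis=1).argmin()] for h in hp])
    import io,contextlib
    with contextlib.redirect_stdout(io.StringIO()): import fit
    for yw,w in((-.043,.002),(-.043,1)):
        for us in (0,1):
            def f(p):
                r=list((proj(B,fit.sq(p,.042,0))-q).ravel())+[(p[3]-yw)/w]
                if us: r+=list(.5*(proj(S,fit.sq(p,.05,-.007))-[fit.sc(*x) for x in fit.pl_S]).ravel())+[ (v-0)*0 for v in p[:1]]
                return np.array(r)
            r=least_squares(f,[.575,-.19,.078,-.043,.3]);print(w,us,r.x[:4],"lean",np.degrees(r.x[4]),"rms",np.sqrt(np.mean(r.fun**2)),r.fun[:8])
```

```bash
python3 seg.py
```

```text
[[452.01  288.139]
 [537.537 300.215]
 [524.684 373.645]
 [442.546 358.613]] 6046.5 hand picks [(451.9, 289.1), (443.5, 359.5), (538.3, 301.1), (528.3, 372.7)]
0.002 0 [ 0.571  -0.1916  0.082  -0.0432] lean 18.2222206587008 rms 0.8365747289114133 [-1.4323  0.9567  0.0003 -0.8283  1.0908  0.7102  0.2782 -0.93  ]
0.002 1 [ 0.5707 -0.1913  0.0825 -0.0432] lean 18.011789012539953 rms 0.6324662949463515 [-1.4956  0.9629 -0.0768 -0.7098  1.136   0.6098  0.3011 -0.945 ]
1 0 [ 0.5709 -0.1915  0.0822 -0.0508] lean 17.4182547528207 rms 0.8113258905527946 [-1.0863  0.9074 -0.263  -0.7513  1.3402  0.7302 -0.0808 -0.9754]
1 1 [ 0.5708 -0.1913  0.0826 -0.0519] lean 17.18319279353468 rms 0.6077327721566935 [-1.0798  0.8984 -0.3524 -0.6684  1.4024  0.6717 -0.12   -0.9847]
```

Call:
{"op": "nudge_tcp", "data": {"deltas": [{"pos": [-0.8, 0.544, 0], "aperture": 0}, {"pos": [-0.8, 0.544, 0], "aperture": 0}, {"pos": [-0.64, 0.416, 0.64], "aperture": 0}, {"pos": [0, 0, 0.96], "aperture": 0}, {"pos": [0, 0, 0.48], "aperture": 0}, {"pos": [0, 0, 0.32], "aperture": 0}, {"pos": [0, 0, 0.224], "aperture": 0}, {"aperture": 0}]}}

```text
time_s: 6.9
eef_pos: [0.4964, -0.1952, 0.1678]
ee_rot: [-3.141, 0.001, 1.53]
contact_force: [-0.5, -0.9, 4.2]
gripper_width: 0.0003
grasp_force: 1.7
```

Call:
{"op": "nudge_tcp", "data": {"deltas": [{"pos": [0, 0, -0.8], "aperture": 0}, {"pos": [0, 0, -0.96], "aperture": 0}, {"pos": [0.8, -0.56, -0.88], "aperture": 0}, {"pos": [0.8, -0.56, 0], "aperture": 0}, {"pos": [0.64, -0.384, 0], "aperture": 0}, {"aperture": 0}]}}

```text
time_s: 7.65
eef_pos: [0.4137, -0.0594, 0.3204]
ee_rot: [-3.14, -0.002, 1.538]
contact_force: [-0.1, -0.5, -0.7]
gripper_width: 0.0004
grasp_force: 0.0
```

```bash
python3 snap.py wrist wD;python3 snap.py scene sD; python3 snap.py top tD; python3 ang.py sD,tD
```

```text
scene0 P [ 0.509  -0.1899  0.2728] e 0.07 r 0.1774 theta up 24.24 267 169
   fit theta 24.22 piv off mm [-0.32 -0.17  0.14] res [-0.08  0.53 -0.29 -0.17 -0.42 -0.69 -0.32 -0.17  0.14]
sC P [ 0.4961 -0.1882  0.1551] e 0.27 r 0.1803 theta up -14.42 232 145
   fit theta -14.27 piv off mm [-0.9   0.28 -0.04] res [-1.52  0.21  0.86 -0.13 -0.95 -1.32 -0.9   0.28 -0.04]
sD P [ 0.4997 -0.1879  0.1448] e 0.26 r 0.1798 theta up -17.89 222 155
   fit theta -17.7 piv off mm [-0.75  0.36 -0.1 ] res [-1.42 -0.02  0.66  0.01 -0.78 -0.76 -0.75  0.36 -0.1 ]
```

Create ov.py:
```python
from h import *
import sys,io,contextlib
with contextlib.redirect_stdout(io.StringIO()): import ang,fit
ex,piv=ang.ex,ang.piv;ey=np.array([-ex[1],ex[0],0])
M,_,_=ang.mask("sD",(200,140,300,240));N,_,_=ang.mask("tD",(360,180,410,260))
def f(p):
    a=-ex*np.cos(p[0])+np.array([0,0,np.sin(p[0])]);r=[]
    for C,K in((ang.S,M),(ang.T,N)):
        u=proj(C,piv+[0,p[1],p[2]]+np.array([[.15],[.2]])*a);q=np.argwhere(K)[:,::-1].astype(float);c=q.mean(0);v=np.linalg.svd(q-c,full_matrices=False)[2][0]
        r+=list((u-c)@[-v[1],v[0]])
    return np.array(r+[p[1]/.001,p[2]/.001])
r=least_squares(f,[-.3,0,0]);print("perp fit",np.degrees(r.x[0]),r.x[1:],r.fun)
def draw(n,c,box,k,th):
    x0,y0,x1,y1=box;im=cv2.resize(cv2.imread(f"pics/{n}.png")[y0:y1,x0:x1],None,fx=k,fy=k,interpolation=cv2.INTER_CUBIC)
    th=np.radians(th);ax=-ex*np.cos(th)+np.array([0,0,np.sin(th)]);n_=np.array([ex[0]*np.sin(th),ex[1]*np.sin(th),np.cos(th)])
    w=np.linspace(0,2*np.pi,60)[:,None]
    T_=fit.sq([.571,-.1915,.0825,-.043,np.radians(17.6)],.042,0)[[0,1,3,2,0]]
    for X,col in [(piv+.085*ax+.051*(np.cos(w)*ax+np.sin(w)*ey)+s*n_,cc) for s,cc in((.007,(0,0,255)),(-.007,(255,0,0)))]+[(piv+ax*np.array([[.137],[.215]]),(255,0,255)),(T_,(0,160,0))]:
        u=((proj(c,X)-[x0-.5,y0-.5])*k).astype(int);cv2.polylines(im,[u],False,col,1)
    return im
a=draw("wD",cam("wD"),(340,220,640,480),1.65,-17.7);b=draw("sD",ang.S,(190,160,275,260),3.5,-17.7)
o=np.zeros((429,800,3),np.uint8);o[:,:495]=a;o[:350,500:797]=b[:350,:297];cv2.imwrite("pics/c4.png",o)
```

```bash
python3 ov.py
```

```text
perp fit -18.390635928084965 [-0.  0.] [-0.0732  0.0703  0.2219 -0.0925 -0.0488  0.0072]
```

View pics/c4.png

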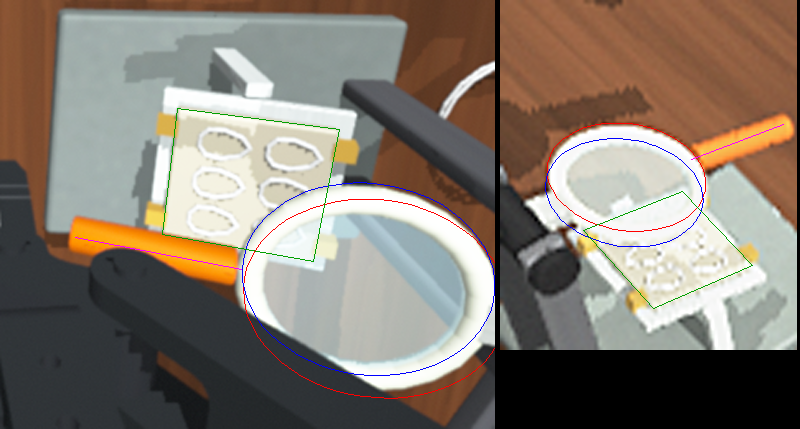

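The overlay agrees with the picture: lens ring, handle and tile all line up within about 2 mm. The lens is at about −18° and the tile at about 17.6°, so the magnifier is set. Next is the selector; I'll measure its axis and bar direction.

Create sel.py:
```python
import sys
from h import *
from scipy.optimize import minimize
np.set_printoptions(precision=4,suppress=True)
S,T=cam("scene0"),cam("top0");a=np.radians(35);yw=-.06
e=np.array([np.cos(yw),np.sin(yw),0]);ey=np.array([-e[1],e[0],0]);n=-np.sin(a)*e+[0,0,np.cos(a)];u=np.cos(a)*e+[0,0,np.sin(a)]
c0=np.array([.5886,.1916,.075])
def white(f,box):
    x0,y0,x1,y1=box;h=cv2.cvtColor(cv2.imread(f"pics/{f}.png"),cv2.COLOR_BGR2HSV);m=cv2.inRange(h,(0,0,218),(180,40,255));z=np.zeros_like(m);z[y0:y1,x0:x1]=m[y0:y1,x0:x1]
    _,l,st,_=cv2.connectedComponentsWithStats(z);return (l==1+st[1:,4].argmax()).astype(np.uint8)
def box(phi,du,dr):  # phi: anticlockwise seen facing panel, from panel-right (-ey) towards up-slope
    o=c0+du*u-dr*ey;b=np.cos(phi)*-ey+np.sin(phi)*u;w=np.cross(n,b)
    return np.array([o+s*.032*b+q*.007*w+h*n for s in(-1,1) for q in(-1,1) for h in(.011,.046)])
def iou(M,C,X):
    m=np.zeros(M.shape,np.uint8);h=cv2.convexHull(np.round(proj(C,X)*16).astype(np.int32));cv2.fillConvexPoly(m,h,1,shift=4);return (m&M).sum()/(m|M).sum()
def run(s,t):
    P=[(white(s,(300,310,385,385)),S),(white(t,(215,165,280,225)),T)]
    f=lambda p:-sum(iou(M,C,box(p[0],p[1]/100,p[2]/100)) for M,C in P)
    best=min((minimize(f,[q,0,0],method="Nelder-Mead",options=dict(initial_simplex=[[q,0,0],[q+.2,0,0],[q,.5,0],[q,0,.5]])) for q in np.arange(0,3.1,.3)),key=lambda r:r.fun)
    p=best.x;print(s,"iou",-best.fun/2,"phi",p[0]%np.pi,"du,dr mm",p[1:]*10,"grip pt",c0+p[1]/100*u-p[2]/100*ey+.035*n)
    return p
if __name__=="__main__":
    print("disc centre",[ (lambda o,d:o+d*((c0+.011*n-o)@n)/(d@n))(-T[1].T@T[2],T[1].T@np.linalg.solve(T[0],[244.6,195.3,1]))],"nominal",c0+.011*n)
    for x in sys.argv[1:]: run(*x.split(","))
```

```bash
python3 sel.py scene0,top0
```

```text
disc centre [array([0.5859, 0.1919, 0.0865])] nominal [0.5823 0.192  0.084 ]
scene0 iou 0.7926000553119197 phi 0.8927465019635291 du,dr mm [-2.8384 -2.7218] grip pt [0.5664 0.1957 0.102 ]
```

Run:
```python
from sel import *
for f,C,b in(("scene0",S,(300,310,385,385)),("top0",T,(215,165,280,225))):
    im=cv2.imread(f"pics/{f}.png");h=cv2.cvtColor(im,cv2.COLOR_BGR2HSV);M=white(f,b);ys,xs=np.nonzero(M);print(f,M.sum(),xs.min(),xs.max(),ys.min(),ys.max(),cv2.minAreaRect(np.argwhere(M)[:,::-1].astype(np.float32)))
    X=box(.9,.004,0);print(proj(C,X).round(1).tolist(),cv2.contourArea(cv2.convexHull(proj(C,X).astype(np.float32))))
    y=(ys.min()+ys.max())//2;print(y,[h[y,x].tolist()[1:] for x in range(xs.min()-8,xs.max()+8)])
```

```text
scene0 470 332 364 325 347 ((348.4500427246094, 336.1499938964844), (30.67409324645996, 16.443843841552734), 18.434947967529297)
[[354.9, 344.0], [362.7, 333.2], [355.8, 348.9], [363.7, 338.0], [328.6, 336.5], [336.1, 325.3], [329.3, 341.3], [336.9, 330.1]] 519.7685251957737
336 [[12, 186], [12, 191], [15, 123], [12, 107], [3, 85], [8, 96], [28, 37], [24, 95], [27, 199], [15, 233], [4, 252], [0, 249], [1, 247], [1, 247], [1, 247], [1, 247], [1, 247], [1, 247], [1, 247], [1, 247], [1, 247], [1, 247], [1, 247], [1, 247], [1, 247], [1, 247], [1, 247], [1, 247], [1, 247], [1, 247], [1, 247], [1, 247], [1, 247], [1, 247], [0, 247], [1, 248], [1, 248], [1, 248], [0, 248], [2, 253], [0, 255], [105, 161], [152, 136], [143, 143], [137, 145], [139, 145], [142, 151], [140, 153]]
top0 137 234 251 190 209 ((242.68142700195312, 199.7787628173828), (6.396901607513428, 23.894309997558594), 48.8140754699707)
[[239.6, 204.3], [237.5, 209.4], [235.9, 201.3], [233.6, 206.3], [253.5, 189.4], [251.6, 194.2], [249.7, 186.3], [247.8, 191.0]] 163.6824762452161
199 [[13, 183], [13, 183], [12, 185], [14, 187], [12, 186], [14, 185], [14, 184], [10, 160], [7, 111], [12, 66], [5, 50], [16, 49], [9, 84], [15, 224], [3, 245], [2, 246], [0, 247], [0, 247], [0, 247], [1, 247], [1, 247], [2, 247], [11, 237], [18, 139], [4, 57], [12, 41], [12, 42], [12, 41], [12, 42], [6, 46], [13, 80], [8, 100], [11, 119]]
```

```bash
sed -i 's/f=lambda p:-sum(iou(M,C,box(p\[0\],p\[1\]\/100,p\[2\]\/100)) for M,C in P)/f=lambda p:-sum(iou(M,C,box(p[0],p[1]\/100,p[2]\/100)[(1 if C is T else 0)::(2 if C is T else 1)]) for M,C in P)/' sel.py; python3 sel.py scene0,top0 sD,tD
```

Run:
```python
from sel import *
for du,dr in((0,0),(.004,0)): 
    o=c0+du*u-dr*ey+.011*n;w=np.linspace(0,2*np.pi,40)[:,None];p=proj(T,o+.032*(np.cos(w)*u+np.sin(w)*ey));print(p.min(0),p.max(0))
h=cv2.cvtColor(cv2.imread("pics/top0.png"),cv2.COLOR_BGR2GRAY);m=(h<75).astype(np.uint8);z=np.zeros_like(m);z[170:222,222:270]=m[170:222,222:270]
_,l,st,_=cv2.connectedComponentsWithStats(z);print(st[1+st[1:,4].argmax()])
```

```text
disc centre [array([0.5859, 0.1919, 0.0865])] nominal [0.5823 0.192  0.084 ]
scene0 iou 0.8221830985915493 phi 0.8654436615181333 du,dr mm [ 3.2062 -0.0377] grip pt [0.5712 0.1927 0.1055]
sD iou 0.8217984305770565 phi 0.8861121263092412 du,dr mm [ 3.619  -0.9318] grip pt [0.5716 0.1936 0.1057]
[233.5544 186.3496] [255.705  206.8425]
[233.5457 185.0428] [255.7257 205.59  ]
[234 186  22  21 210]
```

The selector axis sits at roughly (0.571,0.193,0.106) at grip height, and the bar lies at about 50° (lower-left to upper-right as seen facing the panel). I'll push its upper end towards +y with the closed fingers, which turns it anticlockwise.

Careful with the scale: shifts go in shares of 62.5 mm and turns go in units of 0.05 rad. That gives: 0.05 m is 0.8, 0.045 m is 0.72.

Call:
{"op": "nudge_tcp", "data": {"deltas": [{"pos": [0.64, 0.56, 0], "aperture": 0}, {"pos": [0.64, 0.56, 0], "aperture": 0}, {"pos": [0.64, 0.56, 0], "aperture": 0}, {"pos": [0.64, 0.56, 0], "aperture": 0}, {"pos": [0.72, 0.56, 0], "aperture": 0}, {"pos": [0, 0, 0.8], "aperture": 0}, {"pos": [0, 0, 0.8], "aperture": 0}, {"aperture": 0}]}}

```text
time_s: 8.8
eef_pos: [0.5967, 0.134, 0.2162]
ee_rot: [-3.133, 0.003, 1.53]
contact_force: [-0.3, -0.2, 0.8]
gripper_width: -0.0
grasp_force: 0.0
```

Call:
{"op": "nudge_tcp", "data": {"deltas": [{"pos": [0, 0, 0.64], "aperture": 0}, {"pos": [0, 0, 0.624], "aperture": 0}, {"aperture": 0}]}}

```text
time_s: 9.18
eef_pos: [0.5985, 0.1349, 0.1406]
ee_rot: [-3.139, 0.001, 1.531]
contact_force: [0.5, -0.5, 0.5]
gripper_width: -0.0002
grasp_force: 0.0
```

Call:
{"op": "nudge_tcp", "data": {"deltas": [{"pos": [0.16, 0, 0], "aperture": 0}, {"pos": [0.16, 0, 0], "aperture": 0}, {"pos": [0.064, 0, 0], "aperture": 0}, {"aperture": 0}]}}

```text
time_s: 9.68
eef_pos: [0.5997, 0.1608, 0.1416]
ee_rot: [3.141, -0.001, 1.534]
contact_force: [-1.0, -0.1, 0.3]
gripper_width: 0.0001
grasp_force: 0.0
```

Call:
{"op": "nudge_tcp", "data": {"deltas": [{"pos": [0.064, 0, 0], "aperture": 0}, {"aperture": 0}]}}

```text
time_s: 9.93
eef_pos: [0.5997, 0.1642, 0.1409]
ee_rot: [-3.141, -0.0, 1.533]
contact_force: [-0.6, -0.1, -0.2]
gripper_width: -0.0001
grasp_force: 0.0
```

Call:
{"op": "nudge_tcp", "data": {"deltas": [{"pos": [0.064, 0, 0.048], "aperture": 0}, {"aperture": 0}]}}

```text
time_s: 10.18
eef_pos: [0.6013, 0.1665, 0.1386]
ee_rot: [3.139, 0.001, 1.531]
contact_force: [0.8, -2.6, 3.6]
gripper_width: -0.0005
grasp_force: 2.1
```

Call:
{"op": "nudge_tcp", "data": {"deltas": [{"pos": [0.064, 0, 0], "aperture": 0}, {"aperture": 0}]}}

```text
time_s: 10.42
eef_pos: [0.6025, 0.1698, 0.1393]
ee_rot: [3.136, 0.002, 1.531]
contact_force: [2.0, -4.4, 6.9]
gripper_width: -0.0003
grasp_force: 4.0
```

Call:
{"op": "nudge_tcp", "data": {"deltas": [{"pos": [0.064, 0, 0], "aperture": 0}, {"aperture": 0}]}}

```text
time_s: 10.68
eef_pos: [0.6045, 0.1758, 0.1404]
ee_rot: [3.132, -0.002, 1.531]
contact_force: [4.1, -1.4, 10.3]
gripper_width: -0.0005
grasp_force: 4.6
```

The upward force and drift in x suggest the finger is riding on the bar's end. I'll back off and look.

Call:
{"op": "nudge_tcp", "data": {"deltas": [{"pos": [-0.48, 0, 0], "aperture": 0}, {"pos": [-0.32, 0, -0.64], "aperture": 0}, {"pos": [-0.8, -0.48, -0.96], "aperture": 0}, {"pos": [-0.96, -0.8, 0], "aperture": 0}, {"aperture": 0}]}}

```text
time_s: 11.3
eef_pos: [0.5277, 0.0386, 0.2228]
ee_rot: [-3.135, 0.002, 1.525]
contact_force: [1.0, 0.9, 0.1]
gripper_width: -0.0001
grasp_force: 0.0
```

```bash
python3 snap.py scene sE; python3 snap.py top tE; python3 sel.py sE,tE
```

Run:
```python
import cv2,numpy as np
s=cv2.imread("pics/sE.png");t=cv2.imread("pics/tE.png")
a=cv2.resize(s[305:405,290:390],None,fx=4,fy=4,interpolation=2);b=cv2.resize(t[160:225,210:280],None,fx=5.5,fy=5.5,interpolation=2)
o=np.zeros((400,790,3),np.uint8);o[:,:400]=a;o[:b.shape[0],404:404+b.shape[1]]=b;cv2.imwrite("pics/c5.png",o)
```

```text
disc centre [array([0.5859, 0.1919, 0.0865])] nominal [0.5823 0.192  0.084 ]
sE iou 0.8241131756756757 phi 1.3821849336478629 du,dr mm [-0.2574 -0.6489] grip pt [0.5684 0.1935 0.1035]
```

View pics/c5.png

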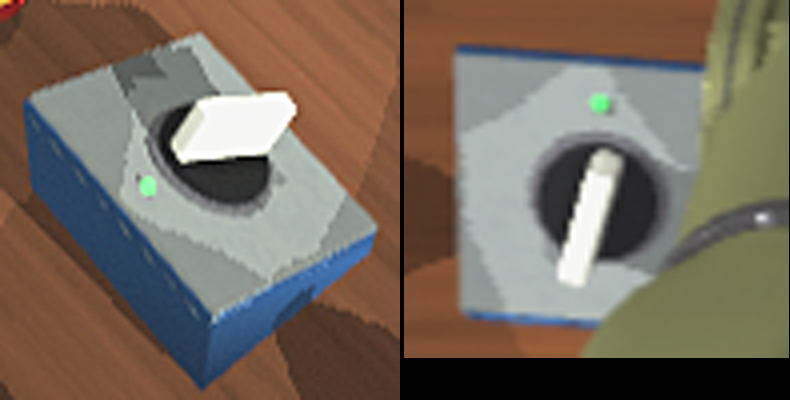

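Selector is now at about 79°, one click further anticlockwise than at the start (bar upper end leaning slightly right). I'll push again closer to the axis to see whether it goes on.

Call:
{"op": "nudge_tcp", "data": {"deltas": [{"pos": [0.8, 0.48, 0], "aperture": 0}, {"pos": [0.84, 0.48, 0], "aperture": 0}, {"pos": [0, 0, 0.8], "aperture": 0}, {"pos": [0, 0, 0.592], "aperture": 0}, {"aperture": 0}]}}

```text
time_s: 12.02
eef_pos: [0.5946, 0.145, 0.1325]
ee_rot: [-3.135, 0.001, 1.535]
contact_force: [-0.0, -0.3, -0.1]
gripper_width: -0.0001
grasp_force: 0.0
```

Call:
{"op": "nudge_tcp", "data": {"deltas": [{"pos": [0.16, -0.048, 0], "aperture": 0}, {"pos": [0.128, -0.016, 0], "aperture": 0}, {"aperture": 0}]}}

```text
time_s: 12.4
eef_pos: [0.5937, 0.1634, 0.1371]
ee_rot: [3.139, -0.002, 1.535]
contact_force: [-0.3, -1.1, 0.1]
gripper_width: 0.0003
grasp_force: 0.0
```

Call:
{"op": "nudge_tcp", "data": {"deltas": [{"pos": [0.064, 0, 0], "aperture": 0}, {"aperture": 0}]}}

```text
time_s: 12.65
eef_pos: [0.5936, 0.1654, 0.1361]
ee_rot: [3.141, -0.0, 1.532]
contact_force: [-0.3, -1.1, 0.6]
gripper_width: 0.0002
grasp_force: 0.0
```

Call:
{"op": "nudge_tcp", "data": {"deltas": [{"pos": [0.048, 0, 0], "aperture": 0}, {"aperture": 0}]}}

```text
time_s: 12.9
eef_pos: [0.594, 0.1675, 0.136]
ee_rot: [3.141, 0.001, 1.532]
contact_force: [0.6, -2.7, 1.1]
gripper_width: 0.0003
grasp_force: 1.1
```

Converted, 0.003 m is 0.048.

Call:
{"op": "nudge_tcp", "data": {"deltas": [{"pos": [0.048, 0, 0], "aperture": 0}, {"aperture": 0}]}}

```text
time_s: 13.15
eef_pos: [0.5938, 0.1715, 0.1358]
ee_rot: [3.141, -0.0, 1.532]
contact_force: [0.4, -1.8, 0.3]
gripper_width: -0.0001
grasp_force: 0.8
```

Call:
{"op": "nudge_tcp", "data": {"deltas": [{"pos": [0.048, -0.016, 0], "aperture": 0}, {"aperture": 0}]}}

```text
time_s: 13.4
eef_pos: [0.5917, 0.176, 0.1354]
ee_rot: [-3.14, -0.002, 1.534]
contact_force: [-0.0, 0.4, -0.4]
gripper_width: -0.0002
grasp_force: 0.0
```

Call:
{"op": "nudge_tcp", "data": {"deltas": [{"pos": [0.048, -0.016, 0], "aperture": 0}, {"aperture": 0}]}}

```text
time_s: 13.65
eef_pos: [0.5915, 0.1779, 0.1356]
ee_rot: [-3.141, -0.0, 1.533]
contact_force: [-0.3, 0.0, -0.2]
gripper_width: 0.0001
grasp_force: 0.1
```

It clicked on past 79°. Continuing towards the stop.

Converted, 0.004 m is 0.064.

Call:
{"op": "nudge_tcp", "data": {"deltas": [{"pos": [0.064, 0, 0], "aperture": 0}, {"aperture": 0}]}}

```text
time_s: 13.9
eef_pos: [0.5918, 0.1807, 0.1357]
ee_rot: [-3.141, 0.001, 1.532]
contact_force: [-0.1, -3.1, 0.2]
gripper_width: -0.0004
grasp_force: 1.2
```

Call:
{"op": "nudge_tcp", "data": {"deltas": [{"pos": [0.048, 0, 0], "aperture": 0}, {"aperture": 0}]}}

```text
time_s: 14.15
eef_pos: [0.5922, 0.1858, 0.1358]
ee_rot: [3.141, -0.002, 1.533]
contact_force: [0.4, -0.4, 0.2]
gripper_width: -0.0002
grasp_force: 0.0
```

Call:
{"op": "nudge_tcp", "data": {"deltas": [{"pos": [0.048, 0, 0], "aperture": 0}, {"aperture": 0}]}}

```text
time_s: 14.4
eef_pos: [0.5923, 0.1885, 0.1358]
ee_rot: [3.141, -0.001, 1.533]
contact_force: [-0.6, -0.0, 0.1]
gripper_width: 0.0
grasp_force: 0.0
```

Converted, 0.003 m is 0.048.

Call:
{"op": "nudge_tcp", "data": {"deltas": [{"pos": [0.048, 0, 0], "aperture": 0}, {"aperture": 0}]}}

```text
time_s: 14.65
eef_pos: [0.5924, 0.1902, 0.1358]
ee_rot: [3.141, 0.0, 1.532]
contact_force: [0.1, -2.0, 0.2]
gripper_width: -0.0001
grasp_force: 0.6
```

Call:
{"op": "nudge_tcp", "data": {"deltas": [{"pos": [0.048, 0, 0], "aperture": 0}, {"aperture": 0}]}}

```text
time_s: 14.9
eef_pos: [0.5927, 0.1913, 0.1358]
ee_rot: [3.141, 0.003, 1.531]
contact_force: [0.7, -5.2, 1.0]
gripper_width: 0.0004
grasp_force: 2.0
```

Call:
{"op": "nudge_tcp", "data": {"deltas": [{"pos": [0.048, 0, 0], "aperture": 0}, {"aperture": 0}]}}

```text
time_s: 15.15
eef_pos: [0.5929, 0.1919, 0.1359]
ee_rot: [3.141, 0.006, 1.53]
contact_force: [-0.3, -8.7, 2.1]
gripper_width: 0.0001
grasp_force: 3.6
```

The force climbs to 9 N with no motion, so that is the stop. Backing off and measuring.

Converted, -0.06 m is -0.96, -0.05 m is -0.8.

Call:
{"op": "nudge_tcp", "data": {"deltas": [{"pos": [-0.32, 0, 0], "aperture": 0}, {"pos": [-0.48, 0, -0.64], "aperture": 0}, {"pos": [-0.8, -0.48, -0.8], "aperture": 0}, {"pos": [-0.96, -0.64, 0], "aperture": 0}, {"aperture": 0}]}}

```text
time_s: 15.78
eef_pos: [0.5243, 0.0509, 0.2171]
ee_rot: [-3.138, 0.002, 1.524]
contact_force: [-0.2, 0.0, -0.8]
gripper_width: -0.0001
grasp_force: 0.0
```

```bash
python3 snap.py scene sF; python3 snap.py top tF; python3 sel.py sF,tF
```

```text
disc centre [array([0.5859, 0.1919, 0.0865])] nominal [0.5823 0.192  0.084 ]
sF iou 0.6612848184959264 phi 2.2705617062133907 du,dr mm [ 2.783  -1.7317] grip pt [0.5709 0.1944 0.1053]
```

Converted, 0.018 m is 0.288, 0.06 m is 0.96.

Call:
{"op": "nudge_tcp", "data": {"deltas": [{"pos": [0.96, 0.32, 0], "aperture": 0}, {"pos": [0.96, 0.32, 0], "aperture": 0}, {"pos": [0.8, 0.288, 0], "aperture": 0}, {"pos": [0.48, 0, 0], "aperture": 0}, {"pos": [0, 0, 0.8], "aperture": 0}, {"pos": [0, 0, 0.512], "aperture": 0}, {"aperture": 0}]}}

```text
time_s: 16.75
eef_pos: [0.5911, 0.2538, 0.1314]
ee_rot: [-3.136, 0.001, 1.535]
contact_force: [0.1, -0.2, 0.7]
gripper_width: 0.0
grasp_force: 0.0
```

Call:
{"op": "nudge_tcp", "data": {"deltas": [{"pos": [-0.16, 0, -0.032], "aperture": 0}, {"pos": [-0.16, 0, 0], "aperture": 0}, {"aperture": 0}]}}

```text
time_s: 17.12
eef_pos: [0.5934, 0.2303, 0.1379]
ee_rot: [3.139, 0.0, 1.53]
contact_force: [-0.5, 0.6, -0.2]
gripper_width: 0.0002
grasp_force: 0.0
```

Call:
{"op": "nudge_tcp", "data": {"deltas": [{"pos": [-0.048, 0, 0], "aperture": 0}, {"aperture": 0}]}}

```text
time_s: 17.38
eef_pos: [0.5923, 0.2293, 0.1367]
ee_rot: [3.141, -0.0, 1.532]
contact_force: [0.3, -0.6, -0.4]
gripper_width: 0.0003
grasp_force: 0.0
```

Call:
{"op": "nudge_tcp", "data": {"deltas": [{"pos": [-0.048, 0, 0], "aperture": 0}, {"aperture": 0}]}}

```text
time_s: 17.62
eef_pos: [0.5925, 0.2273, 0.1368]
ee_rot: [3.141, -0.002, 1.533]
contact_force: [1.2, 1.9, 1.0]
gripper_width: -0.0001
grasp_force: 1.2
```

Call:
{"op": "nudge_tcp", "data": {"deltas": [{"pos": [-0.048, 0, 0], "aperture": 0}, {"aperture": 0}]}}

```text
time_s: 17.88
eef_pos: [0.5933, 0.2258, 0.1374]
ee_rot: [3.138, -0.004, 1.534]
contact_force: [1.7, 5.1, 1.9]
gripper_width: -0.0
grasp_force: 2.8
```

Call:
{"op": "nudge_tcp", "data": {"deltas": [{"pos": [-0.032, 0, 0], "aperture": 0}, {"aperture": 0}]}}

```text
time_s: 18.12
eef_pos: [0.5938, 0.2249, 0.1378]
ee_rot: [3.137, -0.006, 1.534]
contact_force: [2.5, 7.0, 3.8]
gripper_width: -0.0006
grasp_force: 3.5
```

Call:
{"op": "nudge_tcp", "data": {"deltas": [{"pos": [-0.032, 0, 0], "aperture": 0}, {"aperture": 0}]}}

```text
time_s: 18.38
eef_pos: [0.5946, 0.2236, 0.1383]
ee_rot: [3.135, -0.007, 1.535]
contact_force: [3.2, 8.6, 5.8]
gripper_width: 0.0001
grasp_force: 4.0
```

The force has an up-slope part, so the finger is catching the bar's end face. I'll back off and shift down the slope.

Call:
{"op": "nudge_tcp", "data": {"deltas": [{"pos": [0.192, 0, 0], "aperture": 0}, {"pos": [0, -0.144, 0.064], "aperture": 0}, {"aperture": 0}]}}

```text
time_s: 18.75
eef_pos: [0.5811, 0.2306, 0.1312]
ee_rot: [-3.138, 0.002, 1.532]
contact_force: [0.8, -0.1, 0.1]
gripper_width: -0.0002
grasp_force: 0.0
```

Call:
{"op": "nudge_tcp", "data": {"deltas": [{"pos": [-0.128, 0, 0], "aperture": 0}, {"aperture": 0}]}}

```text
time_s: 19.0
eef_pos: [0.5847, 0.225, 0.1336]
ee_rot: [3.138, -0.004, 1.532]
contact_force: [2.2, 4.4, 2.7]
gripper_width: 0.0001
grasp_force: 2.2
```

Call:
{"op": "nudge_tcp", "data": {"deltas": [{"pos": [-0.048, 0, 0], "aperture": 0}, {"aperture": 0}]}}

```text
time_s: 19.25
eef_pos: [0.5835, 0.2199, 0.1329]
ee_rot: [3.14, 0.0, 1.532]
contact_force: [0.0, 0.4, -0.0]
gripper_width: -0.0002
grasp_force: 0.0
```

First click clockwise done. Now the second, in small steps.

Converted, -0.002 m is -0.032.

Call:
{"op": "nudge_tcp", "data": {"deltas": [{"pos": [-0.032, 0, 0], "aperture": 0}, {"aperture": 0}]}}

```text
time_s: 19.5
eef_pos: [0.5824, 0.2172, 0.1321]
ee_rot: [-3.14, 0.002, 1.531]
contact_force: [-0.4, -0.1, -0.8]
gripper_width: 0.0
grasp_force: 0.0
```

Call:
{"op": "nudge_tcp", "data": {"deltas": [{"pos": [-0.032, 0, 0], "aperture": 0}, {"aperture": 0}]}}

```text
time_s: 19.75
eef_pos: [0.5827, 0.2163, 0.1323]
ee_rot: [-3.141, 0.0, 1.532]
contact_force: [-0.4, -0.1, -0.8]
gripper_width: 0.0004
grasp_force: 0.0
```

Call:
{"op": "nudge_tcp", "data": {"deltas": [{"pos": [-0.032, 0, 0], "aperture": 0}, {"aperture": 0}]}}

```text
time_s: 20.0
eef_pos: [0.5829, 0.215, 0.1326]
ee_rot: [3.141, -0.001, 1.533]
contact_force: [0.5, 0.8, 0.3]
gripper_width: 0.0003
grasp_force: 0.6
```

Call:
{"op": "nudge_tcp", "data": {"deltas": [{"pos": [-0.032, 0, 0], "aperture": 0}, {"aperture": 0}]}}

```text
time_s: 20.25
eef_pos: [0.5833, 0.2132, 0.1329]
ee_rot: [3.14, -0.001, 1.533]
contact_force: [1.9, 3.3, 1.1]
gripper_width: 0.0003
grasp_force: 1.4
```

Call:
{"op": "nudge_tcp", "data": {"deltas": [{"pos": [-0.032, 0, 0], "aperture": 0}, {"aperture": 0}]}}

```text
time_s: 20.5
eef_pos: [0.5826, 0.2101, 0.1325]
ee_rot: [3.141, 0.0, 1.532]
contact_force: [1.6, 1.0, 1.1]
gripper_width: -0.0001
grasp_force: 0.9
```

Call:
{"op": "nudge_tcp", "data": {"deltas": [{"pos": [-0.016, 0, 0], "aperture": 0}, {"aperture": 0}]}}

```text
time_s: 20.75
eef_pos: [0.5817, 0.2084, 0.132]
ee_rot: [-3.14, 0.002, 1.532]
contact_force: [0.9, -0.6, 0.5]
gripper_width: -0.0003
grasp_force: 0.0
```

Converted, -0.06 m is -0.96, -0.05 m is -0.8.

Call:
{"op": "nudge_tcp", "data": {"deltas": [{"pos": [0.4, 0, 0], "aperture": 0}, {"pos": [0.32, 0, -0.8], "aperture": 0}, {"pos": [0.48, -0.8, -0.96], "aperture": 0}, {"pos": [0.64, -0.8, 0], "aperture": 0}, {"pos": [0.64, -0.64, 0], "aperture": 0}, {"aperture": 0}, {"aperture": 0}]}}

```text
time_s: 21.62
eef_pos: [0.462, 0.3595, 0.227]
ee_rot: [-3.141, 0.002, 1.532]
contact_force: [0.1, 0.1, -0.0]
gripper_width: 0.0001
grasp_force: 0.0
```

```bash
python3 snap.py scene sG; python3 snap.py top tG; python3 sel.py sG,tG; python3 ang.py sG,tG | tail -2
```

Run:
```python
import cv2,numpy as np
s=cv2.imread("pics/sG.png");t=cv2.imread("pics/tG.png")
a=cv2.resize(s[145:405,160:390],None,fx=1.7,fy=1.7,interpolation=2);b=cv2.resize(t[120:250,210:410],None,fx=2,fy=2,interpolation=2)
o=np.zeros((442,800,3),np.uint8);o[:,:391]=a;o[:b.shape[0],396:396+b.shape[1]]=b;cv2.imwrite("pics/c6.png",o)
d=np.abs(t.astype(int)-cv2.imread("pics/top0.png")).max(2)
for n,(x,y) in dict(pot=(310,201),dish=(317,161),tweez=(314,258),beaker=(468,195),pink=(165,195),brush=(186,305),spare=(398,297)).items(): print(n,np.percentile(d[y-14:y+14,x-14:x+14],90))
```

```text
disc centre [array([0.5859, 0.1919, 0.0865])] nominal [0.5823 0.192  0.084 ]
sG iou 0.8230275502867264 phi 1.3558400915196402 du,dr mm [-0.3337 -0.1151] grip pt [0.5683 0.1929 0.1035]
sG P [ 0.4996 -0.1889  0.148 ] e 0.08 r 0.1789 theta up -16.91 148 143
   fit theta -16.79 piv off mm [-0.58  0.11 -0.01] res [-0.79  0.19  0.89 -0.09 -0.74 -0.31 -0.58  0.11 -0.01]
pot 1.0
dish 1.0
tweez 44.0
beaker 19.0
pink 57.0
brush 22.0
spare 1.0
```

View pics/c6.png

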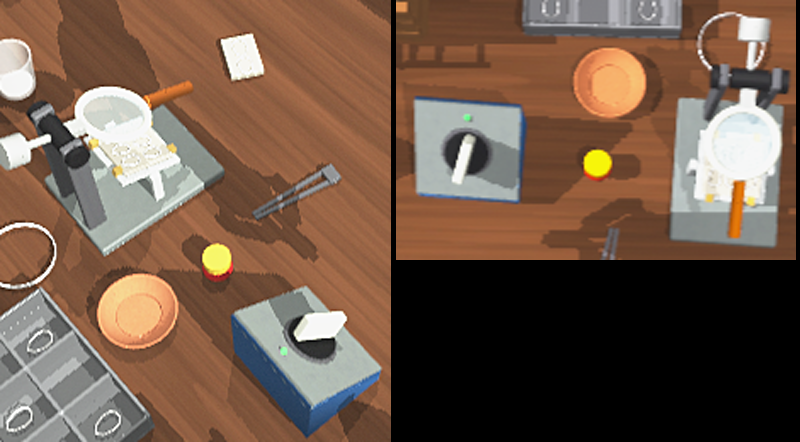

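Selector rests at φ≈1.36, 1.0 rad clockwise of the stop. The handle is now in shadow, so I'll check for drift with a template match against the earlier picture.

Run:
```python
import cv2,numpy as np
for f,g,ps in (("sD","sG",dict(ring=(205,180,30,26),cw=(160,225,26,26),post=(200,240,22,35))),("tD","tG",dict(ring=(365,170,46,40),cw=(374,128,26,22),base=(345,165,12,40)))):
    A=cv2.imread(f"pics/{f}.png",0);B=cv2.imread(f"pics/{g}.png",0)
    for n,(x,y,w,h) in ps.items():
        t=cv2.Canny(cv2.resize(A[y:y+h,x:x+w],None,fx=5,fy=5,interpolation=2),60,150);R=cv2.Canny(cv2.resize(B[y-5:y+h+5,x-5:x+w+5],None,fx=5,fy=5,interpolation=2),60,150)
        r=cv2.matchTemplate(cv2.GaussianBlur(R,(0,0),2),cv2.GaussianBlur(t,(0,0),2),cv2.TM_CCOEFF_NORMED);_,v,_,l=cv2.minMaxLoc(r);print(f,n,round(v,2),(l[0]/5-5,l[1]/5-5))
```

```text
sD ring 0.99 (0.0, 0.0)
sD cw 0.92 (0.0, 0.0)
sD post 0.82 (0.0, 0.0)
tD ring 0.96 (0.0, 0.0)
tD cw 0.95 (0.0, 0.0)
tD base 0.57 (0.0, 0.0)
```

No drift: lens ring and counterweight have not moved since the push. The robot touches nothing, so I'm handing in.

```bash
python3 -c "
from cell import ctrl, get_image
print(ctrl.hand_in())"
```

```text
the job is handed in; nothing more can be done
None
```

The job is handed in: the lens is tilted to about 18° against the tile's measured 17.6° or so and stays there, and the selector was turned anticlockwise to its stop, then clockwise two clicks to the second level; the lens was not touched and I saw nothing else on the bench moved, though shadows kept the picture comparison from confirming the tweezers, pink bottle, brush and beaker.

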